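# Set the drying cases ajar

### The arm

A 6-joint arm with a two-finger parallel gripper is mounted at the origin on the work surface. World frame = base frame: x ahead of the robot, y to its left, z up, the work surface at z = 0. Lengths are in mm, angles in rad, forces in N, time in s.
With the tool pointing down it reaches from about 350 to 775 mm from the base axis. Payload 5.5 kg.
Tool frame: the origin (TCP) lies between the finger pads; the fingertips stand 25 mm ahead of it and the grasp point (between the pads) lies 6 mm ahead of it; z points along the fingers, y is the direction in which the jaws open and shut (so a half turn about z gives the same grasp; the last joint's range is limited). The gripper opens to 85 mm and grips with 20 to 120 N. Pads are 22 mm wide; open, the fingers measure 114 mm over their backs; the gripper's body (76 mm by 85 mm) begins 54 mm behind the grasp point. The pads swing forward as they close: fully open they stand 13 mm farther back than shut.
Start: joints at [-1.246, 0.313, 0.046, 1.304, 0, 1.431], TCP at [257.742, -514.041, 256.323] pointing down, gripper open.
Joint ranges: [-2.76, 2.76], [-0.86, 1.69], [-1.03, 1.26], [-2.2, 2.34], [-1.47, 1.5], [-3.14, 3.14]. Speed limits (rad/s): [2.57, 2.57, 3.14, 3.14, 3.14, 3.14].

### API

Orientations are given as a unit quaternion [w, x, y, z].
In Python, from cell import manip gives the robot as it stands.
- The arm moves only by the shell command python3 -m crank 'ROWS' [OPENING]. ROWS is a JSON object of lists of equal length, an entry for each row: "slide": the shift along the tool's x, y, z in units of 0.025 m (1.0 is 0.025 m), a list of three; "delta_rot": the turn, a rotation vector about the tool's x, y, z in units of 0.12 rad (1.0 is 0.12 rad), a list of three. A call has 1 to 8 rows; each row shifts and turns the commanded pose from where the row before left it, along the tool's axes as they then stand; what a row does not reach is not made up. A row lasts 1/12 s, in which the tool goes at most 41.7 mm and 7.16 degrees, less where a joint would pass 70% of its speed; a pose out of reach is approached as far as the arm can. A call with a number of a shift or a turn outside -1 to 1 is refused whole. A call with a gripper value outside its range is refused whole. OPENING is the opening, from 0 (shut) to 1 (fully open), set as the call begins (- or left out, the last holds). The fingers move at their own pace and stop on an object; the grip force is fixed at half the most. Time passes only in rows, so rows that do not move let the fingers close. It gives the time, the measured TCP pose, the force and the opening at its end, in the units of the state.
- manip.state(): the state, without advancing time (a new reading comes with each control period).
- manip.grab_frame(name): name is "scene" or "top" or "wrist"; returns a dict with "image" (480x640x3 uint8, red, green, blue), "vertical_fov" (degrees; the focal length in pixels is half the picture's height over the tangent of half this angle, whatever the lens; pixels are square), "cx", "cy" (the principal point, pixels), "view" (4x4, takes a point from world to camera coordinates). Camera axes: x right, y down, z forward; pixel columns grow to the right and rows downward; lengths in mm; the calibration is good to about 2 mm. A picture is of the moment at which its call begins. There is no depth.
- manip.close_job(): hands the job in, once; it reports no verdict.
Trained networks look in the newest picture that a camera, given by its name, has taken for a name from the list of things; names that differ only in an ending like _2 or _b are one class to them, and where a whole thing is asked for, a point or a joint stands for the part that bears it (a point fixed in the world has none). Each returns a list of dicts, best first, with "score" (0 to 1); they miss things now and then, are a little off and sometimes report something else, mostly with a low value. They report only what shows in the picture. A call takes as long as a camera call.
- manip.spot_in(camera, thing): "xyz" ([x, y, z] in mm, in world coordinates, good to about 4 mm: the middle of the surface that is visible of it).
- manip.regions_of(camera, thing): "pixels" (480x640 bool, what is visible of it).
The state is a dict: "time": time; "joint_pos": joint angles; "qd": joint speeds; "joint_torque": joint torques, N m; "position": TCP position; "eef_rot": TCP orientation; "contact_force": force on the tool from outside, world axes, zero at the start; "ft_torque": the same for the moment, N m; "width": finger opening in mm.
Only numpy, scipy, OpenCV 4.12 (cv2) and the standard library are available. Lean on these libraries where they do the work, as an engineer would, in place of code of your own. Each camera call takes 0.05 s, during which the arm holds its last target. There are 200 camera calls.

### The job

The pots in the two cases with flowered blue lids are ready to dry slowly: with a fingertip, press the black touch pad at the near edge of each of these two lids, one after the other, until its catch lets go, and leave both lids ajar as the spring lifts them, without raising them further. Leave the two mint-green cases shut, and do not move the pots that stand around.

Things in the scene. Friction and masses are not known exactly. Their poses are not given: they have to be found in the camera images.
- case_a: fixed, open-topped wooden case 170 (x) x 110 (y) x 106 mm high, closed by a blue lid with a cream five-petal flower. Origin: centre of its underside, on the bench. Its x axis points from the lid's near (free) edge to the far hinged edge, z up; the lid's hinge line runs along y at x = +85, z = 112 mm, and the closed lid's top is 122 mm above the bench
- lid_a (a joint): angle of case_a's lid, rad: 0 shut and latched, positive open, negative pressed in (stop at -0.035, 5 mm at the pad). Pressing the pad down 2 to 3 mm (4 to 5 N) trips the catch; pressing to the stop (8 N or more) is sure. As the finger then rises, the hinge spring lifts the lid to rest at about 0.35 rad, near edge 60 mm up. Pulling cannot open a latched lid; a tripped one does not relatch
- lid_a_pad (a point): centre of the top face of the round black rubber touch pad (26 mm across, 2 mm high) on the one flowered blue lid, 22 mm in from the middle of its near edge, 148 mm from the hinge line; 124 mm above the bench when shut. Moves with the lid; z along the lid's normal, x towards the hinge
- case_b: fixed, open-topped wooden case 170 (x) x 110 (y) x 106 mm high, closed by a blue lid with a cream five-petal flower (same as case_a). Origin: centre of its underside, on the bench. Its x axis points from the lid's near (free) edge to the far hinged edge, z up; the lid's hinge line runs along y at x = +85, z = 112 mm, and the closed lid's top is 122 mm above the bench
- lid_b (a joint): angle of case_b's lid, rad: 0 shut and latched, positive open, negative pressed in (stop at -0.035, 5 mm at the pad). Pressing the pad down 2 to 3 mm (4 to 5 N) trips the catch; pressing to the stop (8 N or more) is sure. As the finger then rises, the hinge spring lifts the lid to rest at about 0.35 rad, near edge 60 mm up. Pulling cannot open a latched lid; a tripped one does not relatch
- lid_b_pad (a point): centre of the top face of the round black rubber touch pad (26 mm across, 2 mm high) on the other flowered blue lid, 22 mm in from the middle of its near edge, 148 mm from the hinge line; 124 mm above the bench when shut. Moves with the lid; z along the lid's normal, x towards the hinge
- case_c: fixed, open-topped wooden case 170 (x) x 110 (y) x 106 mm high, closed by a mint-green lid with a cream diamond-shaped leaf. Origin: centre of its underside, on the bench. Its x axis points from the lid's near (free) edge to the far hinged edge, z up; the lid's hinge line runs along y at x = +85, z = 112 mm, and the closed lid's top is 122 mm above the bench
- lid_c (a joint): angle of case_c's lid, rad: 0 shut and latched, positive open, negative pressed in (stop at -0.035, 5 mm at the pad). Pressing the pad down 2 to 3 mm (4 to 5 N) trips the catch; pressing to the stop (8 N or more) is sure. As the finger then rises, the hinge spring lifts the lid to rest at about 0.35 rad, near edge 60 mm up. Pulling cannot open a latched lid; a tripped one does not relatch
- lid_c_pad (a point): centre of the top face of the round black rubber touch pad (26 mm across, 2 mm high) on the one mint-green lid, 22 mm in from the middle of its near edge, 148 mm from the hinge line; 124 mm above the bench when shut. Moves with the lid; z along the lid's normal, x towards the hinge
- case_d: fixed, open-topped wooden case 170 (x) x 110 (y) x 106 mm high, closed by a mint-green lid with a cream diamond-shaped leaf (same as case_c). Origin: centre of its underside, on the bench. Its x axis points from the lid's near (free) edge to the far hinged edge, z up; the lid's hinge line runs along y at x = +85, z = 112 mm, and the closed lid's top is 122 mm above the bench
- lid_d (a joint): angle of case_d's lid, rad: 0 shut and latched, positive open, negative pressed in (stop at -0.035, 5 mm at the pad). Pressing the pad down 2 to 3 mm (4 to 5 N) trips the catch; pressing to the stop (8 N or more) is sure. As the finger then rises, the hinge spring lifts the lid to rest at about 0.35 rad, near edge 60 mm up. Pulling cannot open a latched lid; a tripped one does not relatch
- lid_d_pad (a point): centre of the top face of the round black rubber touch pad (26 mm across, 2 mm high) on the other mint-green lid, 22 mm in from the middle of its near edge, 148 mm from the hinge line; 124 mm above the bench when shut. Moves with the lid; z along the lid's normal, x towards the hinge
- vase: loose blue glazed vase, 72 mm across, 88 mm high, standing near the robot; origin at the centre of its underside, z up. Bystander
- planter: loose mint-green planter, 76 mm across, 68 mm high, standing near the robot; origin at the centre of its underside, z up. Bystander
- cup: loose terracotta cup, 68 mm across, 70 mm high, standing beyond the cases; origin at the centre of its underside, z up. Bystander

How it is judged:
By the outcome, as a careful person would: the job done as asked, in the order asked, and still so for the second after the job is handed in, with the robot touching nothing.
It also fails if it takes over 40 s, if anything falls off the work surface, if the arm or the gripper's body presses on something with over 40 N, if the wrist force passes 120 N, or if a joint passes its speed limit or range.

## Working session

There is one attempt and no reset: what is moved stays moved. The work goes in short steps, Python scripts to look and compute and a shell command to move; the robot and the scene stay as the last step left them, time stands still between calls to the robot, and variables do not carry over. Pictures are saved under pics/ and viewed, about 8 in all and at most 12, crops included, and the job is handed in when it is done.

```bash
mkdir -p pics; python3 - <<'E'
from cell import manip
import cv2
s=manip.state();print(s)
for c in ("top","scene"):
    f=manip.grab_frame(c);cv2.imwrite(f"pics/{c}0.png",f["image"][:,:,::-1])
    for t in ("case_a","lid_a_pad","lid_c_pad","vase","planter","cup"):
        for d in manip.spot_in(c,t): print(c,t,[round(float(x)) for x in d["xyz"]],round(float(d["score"]),2))
E
```

```text
{'time': 0.0, 'joint_pos': array([-1.24561573e+00,  3.14006739e-01,  4.49504200e-02,  1.30361100e+00,
        2.61045419e-05,  1.43125135e+00]), 'qd': array([-1.96103529e-05,  2.95240256e-04, -2.62537979e-03, -1.90861530e-03,
        1.49374995e-04,  1.93573131e-03]), 'joint_torque': array([-3.08297531e-04, -4.80625963e+01,  2.98536104e+01,  1.93534687e-02,
       -5.62483581e-05,  1.08523984e-06]), 'position': array([ 257.57254097, -513.54326792,  255.39355913]), 'eef_rot': array([-9.32681293e-04,  9.73124592e-01,  2.30277338e-01, -7.37102073e-05]), 'contact_force': array([-0.21845977, -0.3124796 , -0.92973194]), 'ft_torque': array([0.00035578, 0.03584335, 0.00386772]), 'width': 85.26178185745182}
top case_a [580, 146, 122] 0.94
top case_a [604, -16, 122] 0.82
top case_a [607, 336, 124] 0.77
top case_a [611, -186, 125] 0.77
top lid_a_pad [603, 350, 130] 0.65
top lid_c_pad [608, -192, 126] 0.82
top vase [398, -142, 49] 0.68
top vase [606, 337, 121] 0.23
top planter [401, 123, 34] 0.72
top planter [608, -189, 123] 0.41
top cup [580, 149, 121] 0.75
top cup [781, -100, 38] 0.66
scene case_a [646, 351, 119] 0.96
scene case_a [646, -6, 121] 0.8
scene case_a [642, -169, 125] 0.76
scene case_a [617, 159, 121] 0.67
scene lid_a_pad [620, 348, 123] 0.88
scene lid_a_pad [618, -186, 123] 0.24
scene lid_c_pad [622, -188, 122] 0.63
scene lid_c_pad [649, 351, 117] 0.54
scene planter [384, 112, 51] 0.96
scene cup [765, -97, 46] 0.96
scene cup [418, -135, 67] 0.28
```

View pics/top0.png

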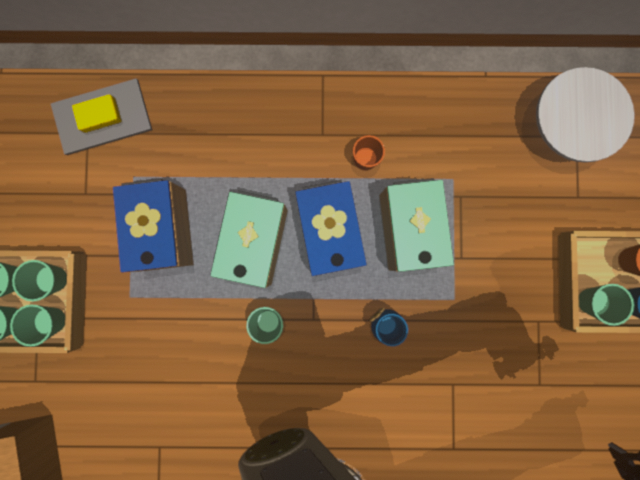

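View pics/scene0.png

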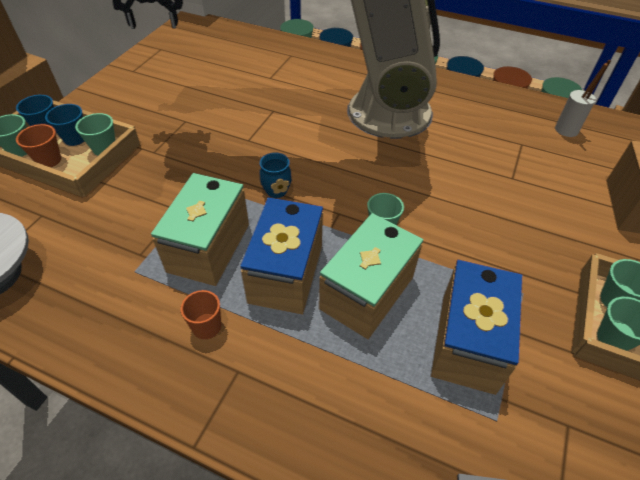

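The top view shows blue lids with pads near (147,257) and (337,259), and mint lids with pads near (240,271) and (425,257). The scene view agrees: blue pads at (488,276) and (292,210). Next I'll locate the pad centres.

```bash
cat > h.py <<'E'
import numpy as np
def ray(f,uv,z):
    im=f["image"];F=im.shape[0]/2/np.tan(np.radians(f["vertical_fov"])/2);V=np.array(f["view"])
    d=V[:3,:3].T@np.array([(uv[0]-f["cx"])/F,(uv[1]-f["cy"])/F,1]);c=-V[:3,:3].T@V[:3,3]
    return c+d*(z-c[2])/d[2]
def pad(f,u,v,r=10):
    im=f["image"].astype(int)[v-r:v+r+1,u-r:u+r+1].max(2)<50
    y,x=np.nonzero(im);return (u-r+x.mean(),v-r+y.mean()),len(x)
def goto(s,target):  # tool-frame units to target TCP
    from scipy.spatial.transform import Rotation as R
    q=s["eef_rot"];r=R.from_quat([q[1],q[2],q[3],q[0]])
    return r.inv().apply(np.array(target)-s["position"])/25, r.as_matrix().round(3)
E
python3 - <<'E'
from cell import manip
from h import *
for c,L in (("top",[(147,257),(337,259),(240,271),(425,257)]),("scene",[(488,276),(292,210),(391,232),(213,185)])):
    f=manip.grab_frame(c)
    for u,v in L:
        p,n=pad(f,u,v); print(c,np.round(p,1),n,ray(f,p,124).round(1))
E
python3 -m crank '{"slide":[[0,0,0],[0,0,0],[0,0,0],[0,0,0],[0,0,0],[0,0,0],[0,0,0],[0,0,0]],"delta_rot":[[0,0,-1],[0,0,-1],[0,0,-1],[0,0,-1],[0,0,-1],[0,0,-1],[0,0,-1],[0,0,-1]]}' 0
```

```text
top [148.5 256.8] 8 [541.2 338.4 124. ]
top [337.  259.7] 54 [538.1 -28.4 124. ]
top [nan nan] 0 [nan nan nan]
top [nan nan] 0 [nan nan nan]
scene [488.6 275.8] 117 [544.6 343.2 124. ]
scene [292. 209.] 83 [543.3 -26.2 124. ]
scene [390.9 232.1] 83 [520.4 161.9 124. ]
scene [212.6 185. ] 62 [ 549.9 -196.3  124. ]
time: 1.47
position: [257.7, -514.1, 256.3]
eef_rot: [0.0, 0.755, 0.656, -0.0]
contact_force: [-0.6, 0.9, -0.5]
width: 0.2h.py:8: RuntimeWarning: Mean of empty slice.
  y,x=np.nonzero(im);return (u-r+x.mean(),v-r+y.mean()),len(x)
  ret = ret.dtype.type(ret / rcount)
```

```bash
M='x'; python3 -m crank '{"slide":[[0.87,0.35,0],[0.87,0.35,0],[0.87,0.35,0],[0.87,0.35,0],[0.87,0.35,0],[0.87,0.35,0],[0.87,0.35,0],[0.87,0.35,0]],"delta_rot":[[0,0,0],[0,0,0],[0,0,0],[0,0,0],[0,0,0],[0,0,0],[0,0,0],[0,0,0]]}' 0
python3 -m crank '{"slide":[[0.87,0.35,0],[0.87,0.35,0],[0.87,0.35,0],[0.87,0.35,0],[0.87,0.35,0],[0.87,0.35,0],[0.87,0.35,0],[0.87,0.35,0]],"delta_rot":[[0,0,0],[0,0,0],[0,0,0],[0,0,0],[0,0,0],[0,0,0],[0,0,0],[0,0,0]]}' 0
python3 -m crank '{"slide":[[0.87,0.35,0],[0.87,0.35,0],[0.87,0.35,0],[0.87,0.35,0],[0.87,0.35,0],[0.87,0.35,0],[0.6,0.2,0],[0,0,0]],"delta_rot":[[0,0,0],[0,0,0],[0,0,0],[0,0,0],[0,0,0],[0,0,0],[0,0,0],[0,0,0]]}' 0
python3 - <<'E'
from cell import manip
from h import *
import cv2
f=manip.grab_frame("wrist");cv2.imwrite("pics/w1.png",f["image"][:,:,::-1])
V=np.array(f["view"]);print((-V[:3,:3].T@V[:3,3]).round(),V[2,:3].round(2))
s=manip.state();print(s["position"],s["contact_force"]);print(goto(s,[541,-27,190]))
for t in("lid_a_pad",):
  for d in manip.regions_of("wrist",t):
    y,x=np.nonzero(d["pixels"]);print(d["score"],x.mean(),y.mean(),len(x),ray(f,(x.mean(),y.mean()),124))
E
```

```text
time: 2.13
position: [352.8, -351.1, 256.4]
eef_rot: [0.0, 0.757, 0.654, -0.0]
contact_force: [0.8, 0.4, 1.3]
width: -0.2
time: 2.8
position: [447.4, -189.1, 256.5]
eef_rot: [0.0, 0.757, 0.654, 0.0]
contact_force: [0.2, 0.0, 0.6]
width: 0.1
time: 3.47
position: [526.0, -52.2, 256.2]
eef_rot: [-0.0, 0.756, 0.655, 0.0]
contact_force: [0.4, -0.1, 0.2]
width: 0.1
[539.  26. 373.] [-0.04 -0.31 -0.95]
[525.33079533 -53.42495705 256.21214957] [-0.06194065  0.01637989 -0.5007382 ]
(array([1.13627764, 0.46933939, 2.64823628]), array([[ 0.143,  0.99 , -0.   ],
       [ 0.99 , -0.143, -0.   ],
       [-0.   ,  0.   , -1.   ]]))
```

View pics/w1.png

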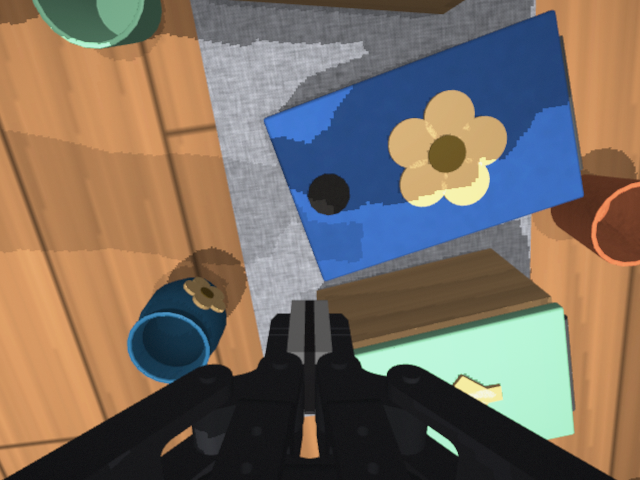

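The wrist view shows the blue lid with its pad at about (329,194), with the closed fingertips below it near (310,305).

```bash
python3 - <<'E'
from cell import manip
from h import *
f=manip.grab_frame("wrist")
p,n=pad(f,329,194,26);t=ray(f,(329,194),124);print(p,n,ray(f,p,124),t)
s=manip.state();print(goto(s,[t[0],t[1],175])[0])
E
```

```text
(np.float64(330.60690235690237), np.float64(188.93097643097644)) 1188 [543.51466637 -27.1451452  124.        ] [542.15350726 -30.0876588  124.        ]
[1.07849715 0.54946206 3.24922488]
```

```bash
python3 -m crank '{"slide":[[0.5,0.27,0],[0.6,0.27,0],[0,0,0.8],[0,0,0.8],[0,0,0.8],[0,0,0.8],[0,0,0],[0,0,0]],"delta_rot":[[0,0,0],[0,0,0],[0,0,0],[0,0,0],[0,0,0],[0,0,0],[0,0,0],[0,0,0]]}'
python3 - <<'E'
from cell import manip
from h import *
import cv2
f=manip.grab_frame("wrist");cv2.imwrite("pics/w2.png",f["image"][:,:,::-1])
s=manip.state();print(s["position"],s["contact_force"]);
E
```

```text
time: 4.28
position: [541.5, -29.5, 175.7]
eef_rot: [-0.001, 0.757, 0.653, -0.001]
contact_force: [-0.0, -0.5, 0.5]
width: 0.4
[542.44271558 -29.66494898 176.85738633] [0.22367552 0.22001569 1.05942617]
```

View pics/w2.png

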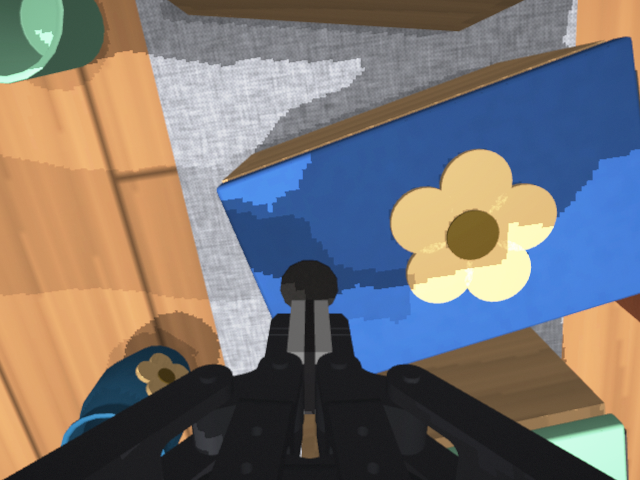

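The fingertips sit right over the pad (309,285). I'll press in small steps.

```bash
python3 -m crank '{"slide":[[0,0,0.5],[0,0,0.5],[0,0,0.1],[0,0,0],[0,0,0]],"delta_rot":[[0,0,0],[0,0,0],[0,0,0],[0,0,0],[0,0,0]]}'
python3 -m crank '{"slide":[[0,0,0.08],[0,0,0]],"delta_rot":[[0,0,0],[0,0,0]]}'
```

```text
time: 4.75
position: [543.0, -29.5, 150.1]
eef_rot: [0.001, 0.757, 0.654, 0.001]
contact_force: [0.8, -0.5, 0.1]
width: 0.3
time: 4.92
position: [543.2, -29.6, 148.0]
eef_rot: [0.001, 0.757, 0.654, 0.001]
contact_force: [0.2, -1.1, 4.4]
width: 0.2
```

```bash
python3 -m crank '{"slide":[[0,0,0.08],[0,0,0]],"delta_rot":[[0,0,0],[0,0,0]]}'
python3 -m crank '{"slide":[[0,0,0.06],[0,0,0]],"delta_rot":[[0,0,0],[0,0,0]]}'
```

```text
time: 5.08
position: [543.1, -29.5, 145.7]
eef_rot: [0.001, 0.757, 0.654, 0.001]
contact_force: [0.1, -1.7, 4.4]
width: 0.0
time: 5.25
position: [543.0, -29.6, 144.0]
eef_rot: [0.001, 0.757, 0.654, 0.0]
contact_force: [-0.2, -0.7, 4.5]
width: 0.0
```

```bash
python3 -m crank '{"slide":[[0,0,0.05],[0,0,0]],"delta_rot":[[0,0,0],[0,0,0]]}'
python3 -m crank '{"slide":[[0,0,0.02],[0,0,0]],"delta_rot":[[0,0,0],[0,0,0]]}'
```

```text
time: 5.42
position: [543.0, -29.6, 143.8]
eef_rot: [0.001, 0.757, 0.654, 0.001]
contact_force: [-1.9, -1.1, 11.6]
width: -0.2
time: 5.58
position: [543.0, -29.6, 143.7]
eef_rot: [0.001, 0.757, 0.654, 0.001]
contact_force: [-2.6, -0.9, 14.5]
width: -0.1
```

```bash
python3 -m crank '{"slide":[[0,0,-0.3],[0,0,-0.3],[0,0,-0.3],[0,0,-0.3],[0,0,-0.3],[0,0,-0.3],[0,0,-0.3],[0,0,-0.3]],"delta_rot":[[0,0,0],[0,0,0],[0,0,0],[0,0,0],[0,0,0],[0,0,0],[0,0,0],[0,0,0]]}'
python3 -m crank '{"slide":[[0,0,-0.3],[0,0,-0.3],[0,0,-0.5],[0,0,-0.5],[0,0,-0.5],[0,0,0],[0,0,0]],"delta_rot":[[0,0,0],[0,0,0],[0,0,0],[0,0,0],[0,0,0],[0,0,0],[0,0,0]]}'
python3 - <<'E'
from cell import manip
from h import *
import cv2
f=manip.grab_frame("scene");cv2.imwrite("pics/s1.png",f["image"][:,:,::-1])
print(goto(manip.state(),[543,342,256]))
E
```

```text
time: 6.25
position: [541.6, -29.2, 201.8]
eef_rot: [-0.001, 0.757, 0.654, -0.001]
contact_force: [0.4, -0.2, -0.6]
width: -0.2
time: 6.83
position: [542.6, -29.4, 254.6]
eef_rot: [0.001, 0.757, 0.654, 0.0]
contact_force: [-0.0, -0.3, 0.4]
width: 0.5
(array([14.69743496, -2.12829233, -0.09027316]), array([[ 0.145,  0.989, -0.   ],
       [ 0.989, -0.145, -0.   ],
       [-0.   , -0.   , -1.   ]]))
```

View pics/s1.png

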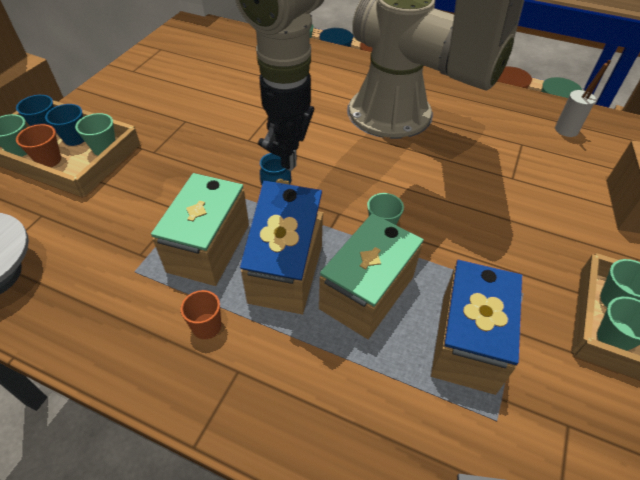

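The first blue lid is ajar: its pad rose to (290,195) and the finger is clear. Now to the other blue one.

```bash
python3 -m crank '{"slide":[[0.85,-0.14,0],[0.85,-0.14,0],[0.85,-0.14,0],[0.85,-0.14,0],[0.85,-0.14,0],[0.85,-0.14,0],[0.85,-0.14,0],[0.85,-0.14,0]],"delta_rot":[[0,0,0],[0,0,0],[0,0,0],[0,0,0],[0,0,0],[0,0,0],[0,0,0],[0,0,0]]}'
python3 -m crank '{"slide":[[0.85,-0.14,0],[0.85,-0.14,0],[0.85,-0.14,0],[0.85,-0.14,0],[0.85,-0.14,0],[0.85,-0.14,0],[0.85,-0.14,0],[0,0,0]],"delta_rot":[[0,0,0],[0,0,0],[0,0,0],[0,0,0],[0,0,0],[0,0,0],[0,0,0],[0,0,0]]}'
python3 - <<'E'
from cell import manip
from h import *
import cv2
f=manip.grab_frame("wrist");cv2.imwrite("pics/w3.png",f["image"][:,:,::-1])
s=manip.state();print(s["position"])
V=np.array(f["view"]);F=240/np.tan(np.radians(f["vertical_fov"])/2)
c=V[:3,:3]@[543,342,124]+V[:3,3];u,v=int(F*c[0]/c[2]+f["cx"]),int(F*c[1]/c[2]+f["cy"]);p,n=pad(f,u,v,34)
t=ray(f,p,124);print(u,v,p,n,t);print(goto(s,[t[0],t[1],175])[0])
E
```

```text
time: 7.55
position: [538.5, 143.9, 252.7]
eef_rot: [-0.001, 0.757, 0.654, -0.001]
contact_force: [0.2, -0.6, 0.6]
width: -0.2
time: 8.22
position: [535.8, 296.8, 252.3]
eef_rot: [-0.001, 0.756, 0.655, -0.001]
contact_force: [-0.4, -0.1, 0.2]
width: 0.2
[535.86542204 295.22570488 252.38322393]
308 162 (np.float64(309.76570218772054), np.float64(161.4728299223712)) 1417 [544.05744194 342.58888553 124.        ]
[1.92528443 0.06036011 3.0931062 ]
```

View pics/w3.png

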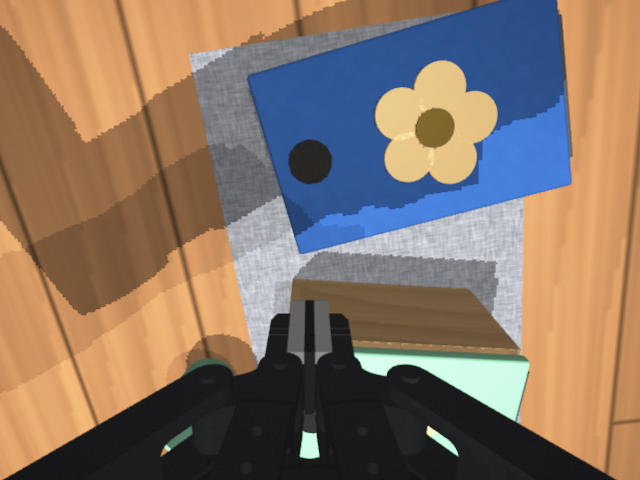

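The pad is at (310,161), which agrees with the computed centre. Moving over it and descending.

```bash
python3 -m crank '{"slide":[[0.63,0.02,0],[0.63,0.02,0],[0.64,0.02,0],[0,0,0.8],[0,0,0.8],[0,0,0.8],[0,0,0.6],[0,0,0]],"delta_rot":[[0,0,0],[0,0,0],[0,0,0],[0,0,0],[0,0,0],[0,0,0],[0,0,0],[0,0,0]]}'
python3 - <<'E'
from cell import manip
from h import *
import cv2
f=manip.grab_frame("wrist");cv2.imwrite("pics/w4.png",f["image"][:,:,::-1])
s=manip.state();print(s["position"],s["contact_force"]);
E
```

```text
time: 8.93
position: [542.9, 338.4, 174.3]
eef_rot: [-0.001, 0.757, 0.653, -0.004]
contact_force: [0.1, -0.3, -0.9]
width: 0.4
[543.68293411 338.86530385 176.43416196] [-1.21358034 -0.73220299 -0.3705249 ]
```

View pics/w4.png

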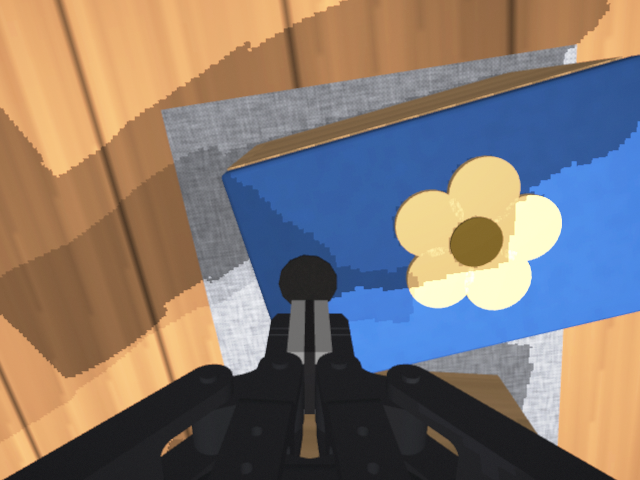

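The fingertips are again just under the pad at (308,281). I'll shift 3 mm along tool x, then press.

```bash
python3 -m crank '{"slide":[[0.13,0,0.3],[0,0,0.3],[0,0,0.4],[0,0,0],[0,0,0]],"delta_rot":[[0,0,0],[0,0,0],[0,0,0],[0,0,0],[0,0,0]]}'
python3 -m crank '{"slide":[[0,0,0.08],[0,0,0]],"delta_rot":[[0,0,0],[0,0,0]]}'
python3 -m crank '{"slide":[[0,0,0.08],[0,0,0]],"delta_rot":[[0,0,0],[0,0,0]]}'
```

```text
time: 9.4
position: [545.1, 343.5, 153.3]
eef_rot: [-0.0, 0.757, 0.654, -0.001]
contact_force: [-1.0, 0.1, 0.6]
width: -0.1
time: 9.57
position: [545.7, 343.8, 152.2]
eef_rot: [0.0, 0.757, 0.654, 0.0]
contact_force: [0.6, -0.3, 0.0]
width: -0.1
time: 9.73
position: [545.6, 343.7, 150.0]
eef_rot: [0.0, 0.757, 0.654, 0.0]
contact_force: [0.1, -0.2, 0.4]
width: 0.2
```

```bash
python3 -m crank '{"slide":[[0,0,0.08],[0,0,0.08],[0,0,0]],"delta_rot":[[0,0,0],[0,0,0],[0,0,0]]}'
python3 -m crank '{"slide":[[0,0,0.06],[0,0,0]],"delta_rot":[[0,0,0],[0,0,0]]}'
python3 -m crank '{"slide":[[0,0,0.04],[0,0,0]],"delta_rot":[[0,0,0],[0,0,0]]}'
```

```text
time: 9.98
position: [545.6, 343.7, 146.4]
eef_rot: [0.0, 0.757, 0.654, 0.0]
contact_force: [-2.2, -0.3, 4.8]
width: 0.0
time: 10.15
position: [545.5, 343.7, 144.9]
eef_rot: [0.0, 0.757, 0.654, 0.0]
contact_force: [-3.3, -0.2, 5.0]
width: -0.2
time: 10.32
position: [545.5, 343.8, 144.1]
eef_rot: [0.0, 0.757, 0.654, 0.0]
contact_force: [-2.5, -0.5, 5.8]
width: 0.1
```

```bash
python3 -m crank '{"slide":[[0,0,0.05],[0,0,0]],"delta_rot":[[0,0,0],[0,0,0]]}'
python3 -m crank '{"slide":[[0,0,-0.3],[0,0,-0.3],[0,0,-0.3],[0,0,-0.3],[0,0,-0.3],[0,0,-0.3],[0,0,-0.3],[0,0,-0.3]],"delta_rot":[[0,0,0],[0,0,0],[0,0,0],[0,0,0],[0,0,0],[0,0,0],[0,0,0],[0,0,0]]}'
python3 -m crank '{"slide":[[0,0,-0.3],[0,0,-0.3],[0,0,-0.5],[0,0,-0.5],[0,0,-0.5],[0,0,0],[0,0,0]],"delta_rot":[[0,0,0],[0,0,0],[0,0,0],[0,0,0],[0,0,0],[0,0,0],[0,0,0]]}'
python3 - <<'E'
from cell import manip
from h import *
import cv2
f=manip.grab_frame("scene");cv2.imwrite("pics/s2.png",f["image"][:,:,::-1])
s=manip.state();print(s["position"],s["contact_force"],abs(s["qd"]).max())
for t in ("planter","cup","vase"):
    for d in manip.spot_in("scene",t)[:1]: print(t,d["xyz"].round() if hasattr(d["xyz"],"round") else d["xyz"],d["score"])
E
```

```text
time: 10.48
position: [545.5, 343.8, 143.9]
eef_rot: [0.0, 0.757, 0.654, 0.001]
contact_force: [-3.7, -1.7, 9.1]
width: -0.5
time: 11.15
position: [545.0, 343.5, 202.5]
eef_rot: [-0.0, 0.757, 0.654, -0.001]
contact_force: [0.3, 0.1, -0.4]
width: -0.2
time: 11.73
position: [545.9, 343.9, 255.4]
eef_rot: [0.0, 0.757, 0.654, 0.001]
contact_force: [-0.1, -1.0, 0.0]
width: 0.1
[545.47196305 343.69535808 254.44760861] [ 0.54275886 -0.21703495  0.16705953] 0.020884161292956102
planter [384.0, 113.6, 52.9] 0.98
cup [767.9, -96.1, 42.1] 0.93
vase [401.8, -141.5, 70.6] 0.68
```

View pics/s2.png

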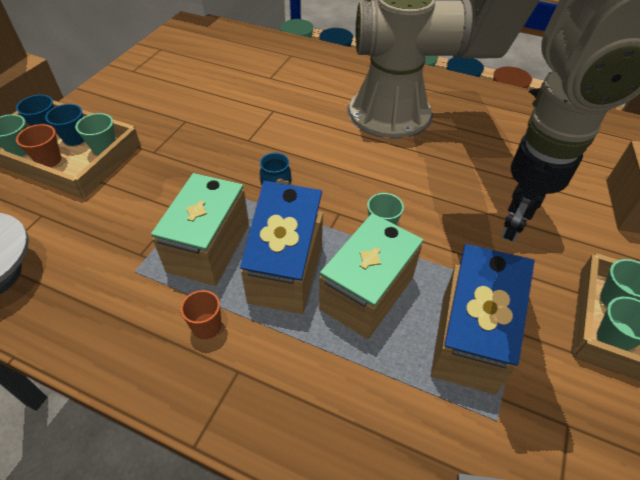

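Both blue lids are ajar, with pads at (290,195) and (498,264). The mint lids are shut, the pots are in place, and the finger is clear. I'll check the lid angles numerically and hand in.

```bash
python3 - <<'E'
from cell import manip
from h import *
f=manip.grab_frame("scene")
V=np.array(f["view"]);F=240/np.tan(np.radians(f["vertical_fov"])/2)
for p,h in (((543,-28),(690,-6)),((544,343),(691,354))):
  for a in (0,.35):
    d=(np.array(h)-p);d=d/np.linalg.norm(d);hx=np.array(p)+148*d
    r=-148*np.cos(a)-12*np.sin(a);P=[*(hx+r*d),112+148*np.sin(a)+12*np.cos(a)]
    c=V[:3,:3]@P+V[:3,3];print(a,F*c[:2]/c[2]+[f["cx"],f["cy"]])
print(manip.close_job())
E
```

```text
0 [291.19954203 208.60812664]
0.35 [289.50940319 191.42706594]
0 [488.53411468 275.5459921 ]
0.35 [496.87350185 259.75572577]
the job is handed in; nothing more can be done
None
```

I pressed the pads of both flowered blue lids with the closed fingertips, first the right-hand one (y ≈ -28 mm), then the left-hand one (y ≈ 343 mm). Each went down to its stop, at about 14 N and 9 N, and I then raised the finger straight up and clear. The job was handed in at about 12 s of the 40 s allowed.

**Lids:** In the last picture both blue lids stand ajar. Their pads, read by eye at (290,195) and (498,264), are about 4 px below where I computed them for 0.35 rad, and 12–14 px above the shut position. The opening may therefore be slightly under 0.35 rad; I did not measure it more closely.

**Everything else:** Both mint-green lids look shut, and the robot is touching nothing, with contact force within noise. The planter and cup were located within about 4 mm of where they first were. The vase reading has no match from the same camera, but from the top camera it was at about the same x and y, and it looks unmoved in the picture.

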